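# Stroke the sample box's lids shut

### The arm

A 6-joint arm with a two-finger parallel gripper is mounted at the origin on the work surface; the furniture and walls round the work are solid. World frame = base frame: x ahead of the robot, y to its left, z up, the work surface at z = 0. Lengths are in m, angles in rad, forces in N, time in s.
With the tool pointing down it reaches from about 0.3 to 0.825 m from the base axis. Payload 5.4 kg.
Tool frame: the origin (TCP) lies at the very end of the fingers, on their centre line; the grasp point (between the pads) lies 19 mm behind it; z points along the fingers, y is the direction in which the jaws open and shut (so a half turn about z gives the same grasp; the last joint's range is limited). The gripper opens to 92 mm and grips with 3 to 60 N. Pads are 20 mm wide; open, the fingers measure 128 mm over their backs; the gripper's body (75 mm by 189 mm) begins 69 mm behind the grasp point.
Start: joints at [-1.483, 0.158, 1.597, -0, 1.386, -0.21], TCP at [0.169, -0.55, 0.215] pointing down, gripper open.
Joint ranges: [-2.91, 2.91], [-0.94, 2.29], [0.18, 2.7], [-1.29, 4.43], [0.17, 2.64], [-3, 3]. Speed limits (rad/s): [2.57, 2.57, 3.14, 3.14, 3.14, 3.14].

### API

Orientations are given as a unit quaternion [x, y, z, w].
In Python, from rig import state, eyes, job_done gives the robot as it stands.
- The arm moves only by the shell command python3 -m crank 'ROWS' [OPENING]. ROWS is JSON, a list that holds one entry, the list of rows, each a list of 4 numbers: the shift along the tool's x, y, z in m, then the turn about the tool's z in rad. In form: [[[dx, dy, dz, roll], ...]]. A call has exactly 5 rows; each row is the pose to reach, as a shift and turn from the pose commanded when the call began, along the tool's axes at that moment; what a row does not reach only later rows make up. A row lasts 1/8 s, in which the tool goes at most 62.5 mm and 10.7 degrees, less where a joint would pass 70% of its speed; a pose out of reach is approached as far as the arm can. A call with a gripper value outside its range is refused whole. OPENING is the closure, from 0 (fully open) to 1 (shut), set as the call begins (- or left out, the last holds). The fingers move at their own pace and stop on an object; the grip force is fixed at half the most. Time passes only in rows, so rows that repeat a pose let the fingers close, or fill a call up. It gives the time, the measured TCP pose, the force and the opening at its end, in the units of the state.
- state(): the state, without advancing time (a new reading comes with each control period).
- eyes.grab_frame(name): name is "scene" or "top" or "wrist"; returns a dict with "frame" (480x640x3 uint8, blue, green, red), "fx", "fy", "cx", "cy" (pixels), "world_to_cam" (4x4, takes a point from world to camera coordinates); the wrist camera has in their place "T_tool_cam" (4x4, takes a point from camera to tool coordinates, whose origin is the TCP and whose axes are the flange's). Camera axes: x right, y down, z forward; pixel columns grow to the right and rows downward; lengths in m; the calibration is good to about 2 mm. A picture is of the moment at which its call begins: read the wrist's pose just before it. There is no depth.
- job_done(): hands the job in, once; it reports no verdict.
The state is a dict: "time": time; "joint_pos": joint angles; "qvel": joint speeds; "tau": joint torques, N m; "ee_pos": TCP position; "tcp_rot": TCP orientation; "wrist_force": force on the tool from outside, world axes, zero at the start; "torque": the same for the moment, N m; "finger_gap": opening from 0.0 (shut) to 1.0 (fully open).
Only numpy, scipy, OpenCV 4.12 (cv2) and the standard library are available. Lean on these libraries where they do the work, as an engineer would, in place of code of your own. Each camera call takes 0.05 s, during which the arm holds its last target.

### The job

Close the four small lids of the steel sample box by running your closed fingertips lightly along the row, from the small lid at the end of the box, one after the other, to the fourth, so that all four lie flat. Leave the larger lid at the other end standing open, as that compartment is still to be filled. Only push and stroke with the fingertips: do not lift the box, shove it out of place or press hard, and leave the other things where they are.

Things in the scene. Friction and masses are not known exactly. Their poses are not given: they have to be found in the camera images.
- sample_box: loose low steel box, 66 (x) by 312 (y) by 46 mm high, 0.8 to 1.2 kg, on the work surface; origin: centre of its underside, z up, y along the row of lids: first lid at the +y end, large lid at the -y end. Solid deck (top 46 mm) at y -56 to -92 mm between lid 4 and the large lid. Hinges run along x, 48.5 mm above the underside; a shut lid's top is level, 50 mm above the underside
- lid_1 (a joint): small white lid 1 of the row, plate 64 mm wide (x), reaching 47 mm from its hinge, 3 mm thick; hinge line at y = +144 mm in the box's frame. Angle in rad: 0 shut (flat, plate reaching toward -y), 1.57 upright, 1.95 stop (leaning toward +y). Light; hinge friction (0.008 N m) keeps it where it is left: it goes down only as far as it is pressed
- lid_2 (a joint): small white lid 2 of the row, plate 64 mm wide (x), reaching 47 mm from its hinge, 3 mm thick; hinge line at y = +94 mm in the box's frame. Angle in rad: 0 shut (flat, plate reaching toward -y), 1.57 upright, 1.95 stop (leaning toward +y). Light; hinge friction (0.008 N m) keeps it where it is left: it goes down only as far as it is pressed
- lid_3 (a joint): small white lid 3 of the row, plate 64 mm wide (x), reaching 47 mm from its hinge, 3 mm thick; hinge line at y = +44 mm in the box's frame. Angle in rad: 0 shut (flat, plate reaching toward -y), 1.57 upright, 1.95 stop (leaning toward +y). Light; hinge friction (0.008 N m) keeps it where it is left: it goes down only as far as it is pressed
- lid_4 (a joint): small white lid 4 of the row, plate 64 mm wide (x), reaching 47 mm from its hinge, 3 mm thick; hinge line at y = -6 mm in the box's frame. Angle in rad: 0 shut (flat, plate reaching toward -y), 1.57 upright, 1.95 stop (leaning toward +y). Light; hinge friction (0.008 N m) keeps it where it is left: it goes down only as far as it is pressed
- lid_large (a joint): the larger white lid alone at the -y end, 64 mm wide, reaching 59 mm from its hinge at y = -92 mm in the box's frame; same angle sense and friction as the small lids. It stands about upright at the start
- cling_box: long flat dispenser box lying along the back, 59x317x51 mm; bystander, origin at the middle of its underside
- white_bottle: tall pale squeeze bottle with a black nozzle, 64 wide, 216 high mm; bystander, origin at the middle of its underside
- timer: kitchen timer standing at the back, 30x74x66 mm; bystander, origin at the middle of its underside
- cup: pale round lidded deli cup, 74 wide, 68 high mm; bystander, origin at the middle of its underside
- thermometer: pocket probe thermometer lying flat at the left, 166x44x13 mm; bystander, origin at the middle of its underside
- roll: white roll of labels at the right, 64 wide, 30 high mm; bystander, origin at the middle of its underside
- dropper: small brown dropper bottle, 33 wide, 102 high mm; bystander, origin at the middle of its underside

How it is judged:
By the outcome, as a careful person would: the job done as asked, in the order asked, and still so for the second after the job is handed in, with the robot touching nothing.
It also fails if it takes over 40 s, if anything falls off the work surface, if the arm or the gripper's body presses on something with over 40 N, if the wrist force passes 120 N, or if a joint passes its speed limit or range.

## Working session

There is one attempt and no reset: what is moved stays moved. The work goes in short steps, Python scripts to look and compute and a shell command to move; the robot and the scene stay as the last step left them, time stands still between calls to the robot, and variables do not carry over. Pictures are saved under pics/ and viewed, and the job is handed in when it is done.

```bash
mkdir -p pics; ls; python3 - <<'E'
from rig import state, eyes
import cv2
s=state(); print(s)
for n in ("scene","top"):
    f=eyes.grab_frame(n); cv2.imwrite(f"pics/{n}0.png",f["frame"]); print(n,f["fx"],f["fy"],f["cx"],f["cy"],f["world_to_cam"])
E
```

```text
pics
{'time': 0.0, 'joint_pos': array([-1.48309662e+00,  1.59053108e-01,  1.59820208e+00, -1.27252466e-05,
        1.38617710e+00, -2.10097578e-01]), 'qvel': array([-0.00093559,  0.00051211, -0.0005515 , -0.00052262, -0.00079269,
       -0.00043772]), 'tau': array([ 2.04548975e-03, -3.85582209e+01, -3.22103941e+01,  7.02779554e-02,
        3.81107989e-02, -1.48746722e-04]), 'ee_pos': array([ 0.16863625, -0.54907688,  0.21363173]), 'tcp_rot': array([ 9.88934470e-01,  1.48350152e-01,  5.00149856e-05, -9.18477704e-04]), 'wrist_force': array([ 0.16714859, -0.65728348,  0.08683705]), 'torque': array([-0.03366997,  0.04139448, -0.05678105]), 'finger_gap': 1.000184902681093}
scene 568.2930031925607 568.2930031925607 322.06931734293914 245.56314913496863 [[ 0.45386128 -0.89091416 -0.0167898  -0.16763261]
 [-0.40460982 -0.18926072 -0.8946906   0.2618843 ]
 [ 0.79391488  0.41285874 -0.44637073  0.99515657]
 [ 0.          0.          0.          1.        ]]
top 562.937355290031 562.937355290031 323.50475231313953 242.1861358071068 [[-1.26433016e-02 -9.99918297e-01 -1.88307666e-03  7.25043836e-02]
 [-9.86699551e-01  1.27813394e-02 -1.62051332e-01  4.54223085e-01]
 [ 1.62062160e-01 -1.90832973e-04 -9.86780533e-01  1.08200005e+00]
 [ 0.00000000e+00  0.00000000e+00  0.00000000e+00  1.00000000e+00]]
```

View pics/scene0.png

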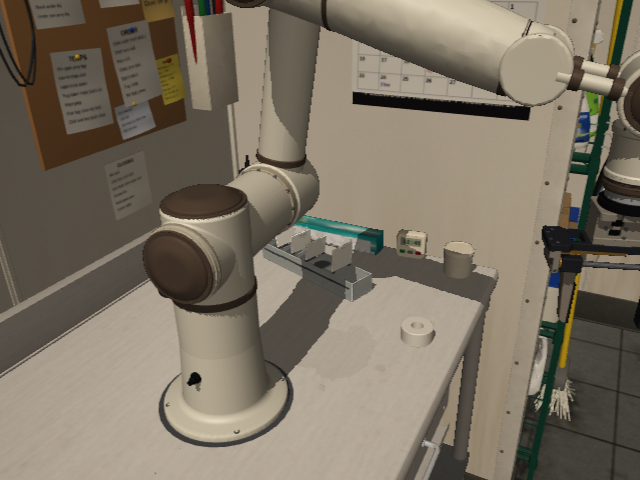

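View pics/top0.png

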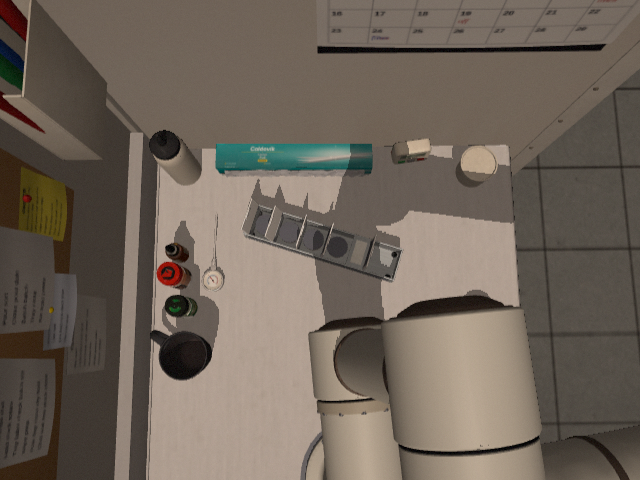

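```bash
python3 - <<'E'
import cv2
f=cv2.imread("pics/top0.png"); cv2.imwrite("pics/topz.png",cv2.resize(f[170:300,225:425],None,fx=4,fy=4,interpolation=cv2.INTER_CUBIC))
f=cv2.imread("pics/scene0.png"); cv2.imwrite("pics/scz.png",cv2.resize(f[210:310,240:400],None,fx=5,fy=5,interpolation=cv2.INTER_CUBIC))
E
```

```text
(no output)
```

View pics/topz.png

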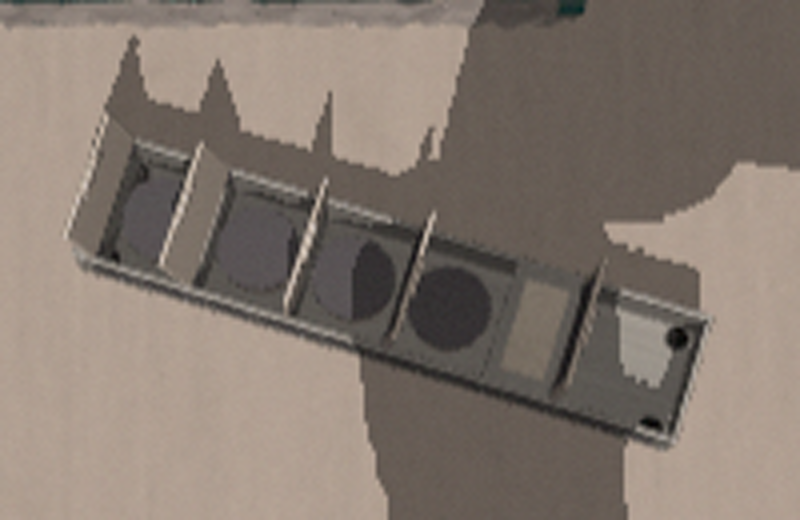

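View pics/scz.png

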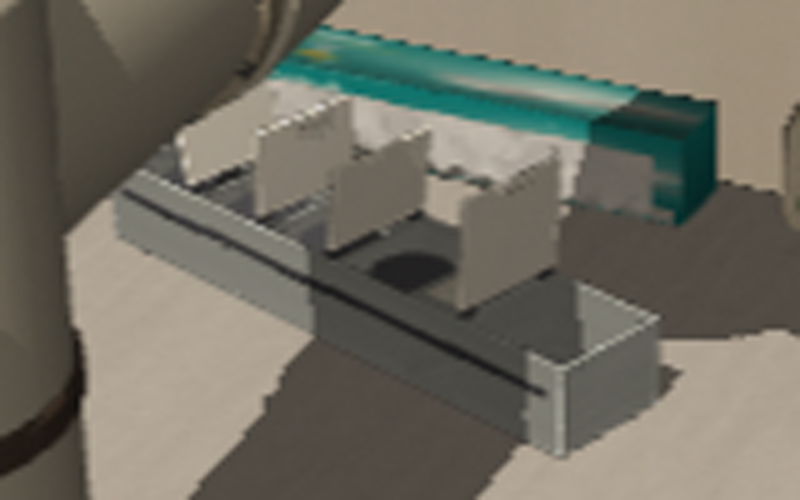

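The zoomed top view shows the box turned by some 15°. Its rim corners in the crop are about (78,255), (668,437) and (706,318). Lids 1–4 run left to right, standing or leaning back, and the large lid is at about (580,325).

```bash
cat > h.py <<'E'
import numpy as np
from rig import state, eyes
def ray(f,u,v,z):
    W=np.array(f["world_to_cam"]);R=W[:3,:3];t=W[:3,3]
    c=-R.T@t; d=R.T@np.array([(u-f["cx"])/f["fx"],(v-f["cy"])/f["fy"],1.])
    return c+d*(z-c[2])/d[2]
def proj(f,p):
    W=np.array(f["world_to_cam"]);q=W[:3,:3]@np.array(p)+W[:3,3]
    return np.array([f["fx"]*q[0]/q[2]+f["cx"],f["fy"]*q[1]/q[2]+f["cy"]])
E
python3 - <<'E'
from h import *
f=eyes.grab_frame("top")
P={}
for n,(u,v) in dict(nl=(78,253),nr=(668,437),fr=(706,318)).items():
    P[n]=ray(f,225+(u+.5)/4-.5,170+(v+.5)/4-.5,.046); print(n,P[n])
a=P['nl']-P['nr'];b=P['fr']-P['nr']
print(np.linalg.norm(a),np.linalg.norm(b),np.degrees(np.arctan2(a[1],a[0])),np.degrees(np.arctan2(b[1],b[0])))
yaw=np.arctan2(a[1],a[0])-np.pi/2
yh=np.array([-np.sin(yaw),np.cos(yaw),0]);xh=np.array([np.cos(yaw),np.sin(yaw),0])
c=((P['nl']+P['nr'])/2+xh*.033+ (P['fr']+yh*.156-xh*.033))/2
print("c",c,yaw,np.degrees(yaw))
g=eyes.grab_frame("scene")
# check: hinge ends of lids, tops
def B(x,y,z): r=c+xh*x+yh*y; r=r.copy(); r[2]=z; return r
import cv2
im=f["frame"].copy();im2=g["frame"].copy()
im=cv2.resize(im[170:300,225:425],None,fx=4,fy=4);im2=cv2.resize(im2[210:310,240:400],None,fx=5,fy=5)
for x,y,z in [(s*.033,t*.156,zz) for s in(-1,1) for t in(-1,1) for zz in (0,.046)]+[(s*.032,t,.0485) for s in(-1,1) for t in (.144,.094,.044,-.006,-.092)]:
    for A,F,o,k in((im,f,(225,170),4),(im2,g,(240,210),5)):
        u=proj(F,B(x,y,z)); q=((u-o+.5)*k).astype(int); cv2.circle(A,tuple(int(i) for i in q),3,(0,0,255) if z!=.0485 else (0,255,0),-1)
cv2.imwrite("pics/c1.png",im);cv2.imwrite("pics/c2.png",im2)
# lid top edges: height from top view along far/near tip pixels
for n,(n1,n2),hy in [("1",((106,112),(70,237)),.144),("2",((201,146),(162,262)),.094),("3",((326,182),(288,308)),.044),("4",((434,214),(394,335)),-.006),("L",((604,262),(562,388)),-.092)]:
    W=f["world_to_cam"];cam=-W[:3,:3].T@W[:3,3]
    L=.059 if n=="L" else .047
    for x,(u,v) in zip((.032,-.032),(n1,n2)):
        # tip: y=hy-L cos a, z=.0485+L sin a ; find a
        px=np.array([225+(u+.5)/4-.5,170+(v+.5)/4-.5])
        e=[(np.linalg.norm(proj(f,B(x,hy-L*np.cos(al),.0485+L*np.sin(al)))-px),al) for al in np.arange(.5,2,.01)]
        print(n,x,min(e))
E
```

```text
nl [0.47435031 0.22344471 0.046     ]
nr [ 0.37941278 -0.06526521  0.046     ]
fr [ 0.43784279 -0.08584328  0.046     ]
0.3039186698574764 0.06194774258623087 71.79739581179454 -19.40141122139905
c [0.45672766 0.07071995 0.046     ] -0.31769537552149485 -18.20260418820546
1 0.032 (np.float64(0.28598032628597403), np.float64(1.710000000000001))
1 -0.032 (np.float64(0.4196158261398068), np.float64(1.640000000000001))
2 0.032 (np.float64(1.3860974967235316), np.float64(1.740000000000001))
2 -0.032 (np.float64(1.3285133764828367), np.float64(1.740000000000001))
3 0.032 (np.float64(0.8281234796116834), np.float64(1.4800000000000009))
3 -0.032 (np.float64(0.30542985447184273), np.float64(1.4500000000000008))
4 0.032 (np.float64(0.48220771488941205), np.float64(1.4100000000000008))
4 -0.032 (np.float64(1.1490369867559933), np.float64(1.4200000000000008))
L 0.032 (np.float64(0.70211996963126), np.float64(1.4900000000000009))
L -0.032 (np.float64(0.09872353599228158), np.float64(1.520000000000001))
```

```bash
sleep 0
```

```text
(no output)
```

View pics/c1.png

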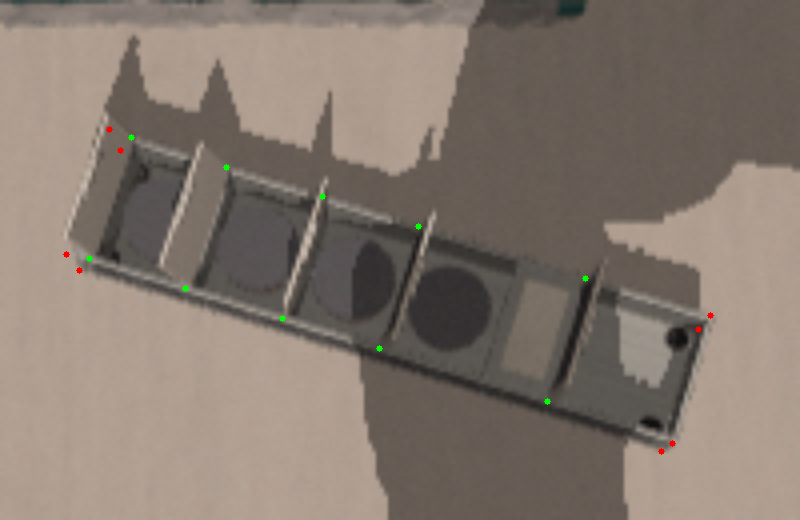

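View pics/c2.png

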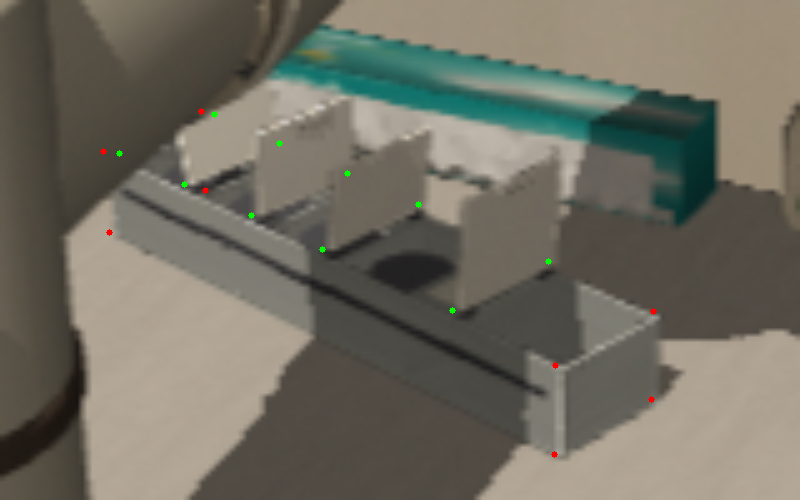

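The overlay sits about 3 mm too far toward +y; both views agree on the shift. That puts the box centre near (0.456, 0.068) with yaw about -18°. I'll close the gripper and travel above the row, turning so the 20 mm side of the pads leads along it.

```bash
python3 -m crank '[[[0.036,-0.043,0,-0.18],[0.073,-0.085,0,-0.36],[0.11,-0.128,0,-0.54],[0.146,-0.17,0,-0.72],[0.182,-0.213,0,-0.9]]]' 1
cat >> h.py <<'E'
from scipy.spatial.transform import Rotation as Ro
C=np.array([.4558,.0679]); YAW=-.3177
def frame(): return np.array([np.cos(YAW),np.sin(YAW),0]),np.array([-np.sin(YAW),np.cos(YAW),0])
def where():
    s=state();xh,yh=frame();d=s["ee_pos"]-np.array([*C,0]);R=Ro.from_quat(s["tcp_rot"]).as_matrix()
    print("t %.2f box x,y,z mm"%s["time"],np.round([d@xh*1e3,d@yh*1e3,d[2]*1e3],1),"toolx deg",round(np.degrees(np.arctan2(R[1,0],R[0,0])),2),"F",np.round(s["wrist_force"],2),"gap",round(s["finger_gap"],2))
    return s,R
def delta(x,y,z):
    s,R=where();xh,yh=frame();p=np.array([*C,0])+xh*x+yh*y;p[2]=z
    print("tool delta",np.round(R.T@(p-s["ee_pos"]),4))
E
python3 -c "
from h import *
delta(0,.19,.2)"
```

```text
time: 0.82
ee_pos: [0.2806, -0.2909, 0.2145]
tcp_rot: [0.824, 0.566, 0.0, 0.0]
wrist_force: [0.3, 0.3, -0.0]
finger_gap: 0.482
t 0.82 box x,y,z mm [ -54.4 -395.6  214.5] toolx deg 68.93 F [ 0.35  0.32 -0.02] gap 0.48
tool delta [0.5876 0.025  0.0145]
```

```bash
python3 -m crank '[[[0.06,0,0,-0.05],[0.12,0.006,0,-0.05],[0.18,0.012,0,-0.05],[0.24,0.018,0,-0.05],[0.30,0.025,0,-0.05]]]' 1
python3 - <<'E'
from h import *
import cv2
s,R=where()
f=eyes.grab_frame("wrist");cv2.imwrite("pics/w1.png",f["frame"]);print({k:v for k,v in f.items() if k!="frame"})
delta(0,.19,.2)
E
```

```text
time: 1.45
ee_pos: [0.4134, -0.0205, 0.2148]
tcp_rot: [0.812, 0.584, 0.0, 0.001]
wrist_force: [1.1, -1.0, -0.5]
finger_gap: 0.004
t 1.45 box x,y,z mm [-12.7 -97.2 214.8] toolx deg 71.5 F [ 1.13 -0.97 -0.51] gap 0.0
{'fx': 410.42091738763867, 'fy': 410.42091738763867, 'cx': 312.80355175315117, 'cy': 237.76430737158762, 'T_tool_cam': array([[ 9.20889189e-04, -9.72125811e-01, -2.34458012e-01,
         6.63433885e-02],
       [ 9.99999536e-01,  8.28816683e-04,  4.91237941e-04,
        -7.26808206e-04],
       [-2.83222370e-04, -2.34458355e-01,  9.72126123e-01,
        -1.70236160e-01],
       [ 0.00000000e+00,  0.00000000e+00,  0.00000000e+00,
         1.00000000e+00]])}
t 1.50 box x,y,z mm [-13.1 -90.3 214.7] toolx deg 71.9 F [-0.94  3.68  0.28] gap 0.0
tool delta [0.2802 0.0136 0.0161]
```

View pics/w1.png

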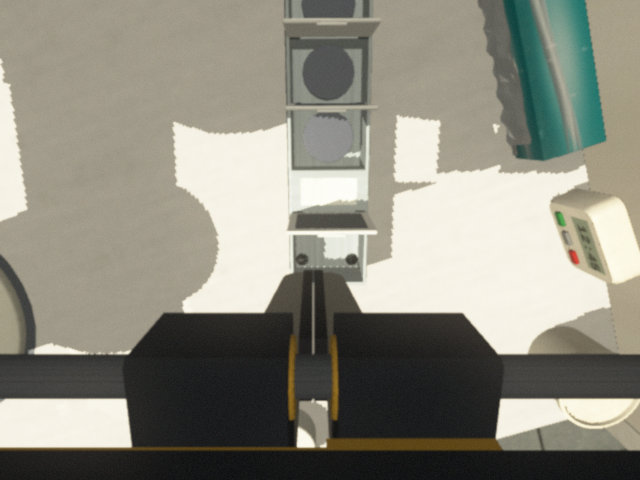

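The wrist view shows the box squared up with the tool: its -y rim edge at row ~281, columns 290–366, the large lid at row ~225, and lids 4, 3 and 2 above. I'll measure the rim from this.

```bash
python3 - <<'E'
import cv2
f=cv2.imread("pics/w1.png"); cv2.imwrite("pics/w1z.png",cv2.resize(f[0:300,240:420],None,fx=2,fy=2,interpolation=cv2.INTER_CUBIC)[:600])
E
cat >> h.py <<'E'
def wray(T,p,R,u,v,z,fx=410.42091738763867,cx=312.80355175315117,cy=237.76430737158762):
    o=p+R@T[:3,3]; d=R@T[:3,:3]@np.array([(u-cx)/fx,(v-cy)/fx,1.])
    return o+d*(z-o[2])/d[2]
E
python3 - <<'E'
from h import *
T=np.array([[ 9.20889189e-04, -9.72125811e-01, -2.34458012e-01,6.63433885e-02],[ 9.99999536e-01,  8.28816683e-04,  4.91237941e-04,-7.26808206e-04],[-2.83222370e-04, -2.34458355e-01,  9.72126123e-01,-1.70236160e-01],[0,0,0,1]])
xh,yh=frame()
p=np.array([.4134,-.0205,.2148]);R=Ro.from_quat(np.array([.812,.584,0,.001])/np.linalg.norm([.812,.584,0,.001])).as_matrix()
for u,v,z in [(290,281,.046),(366,281,.046),(290,110,.046),(369,110,.046),(290,238,.0485),(285,38,.046),(371,38,.046),(291,108,.0485)]:
    w=wray(T,p,R,u,v,z);d=w-np.array([*C,0]);print(u,v,np.round(w,4),np.round([d@xh*1e3,d@yh*1e3],1))
E
```

```text
290 281 [ 0.377  -0.0657  0.046 ] [ -33.1 -151.5]
366 281 [ 0.4398 -0.0868  0.046 ] [  33.2 -151.9]
290 110 [0.424 0.069 0.046] [-30.5  -8.9]
369 110 [0.4832 0.0492 0.046 ] [31.9 -9.2]
290 238 [ 0.39   -0.0287  0.0485] [ -32.3 -112.3]
285 38 [0.4377 0.1196 0.046 ] [-33.4  43.5]
371 38 [0.4997 0.0989 0.046 ] [32.  43.2]
291 108 [0.4253 0.07   0.0485] [-29.6  -7.5]
```

View pics/w1z.png

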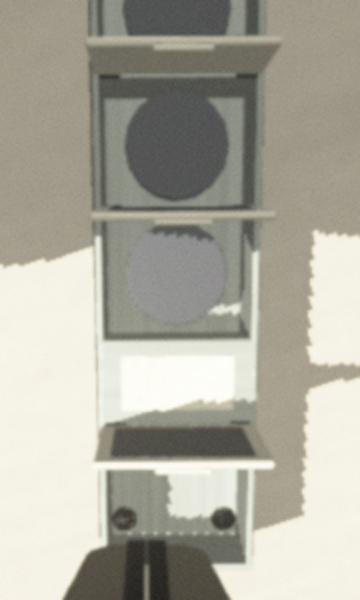

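Wrist check: the box's sides sit at x = ±33 mm, as they should. The end comes out at -152 instead of -156 mm, with the arm still moving, and hinge 4 comes out at about -7.5 instead of -6 mm. That is close enough, so I'm going past lid 1.

```bash
python3 -m crank '[[[0.06,0.003,0,0],[0.12,0.006,0,0],[0.18,0.009,0,0],[0.24,0.012,0,0],[0.28,0.0135,0.015,0]]]' 1
python3 -m crank '[[[0,0,0,0],[0,0,0.03,0],[0,0,0.06,0],[0,0,0.06,0],[0,0,0.06,0]]]'
python3 - <<'E'
from h import *
import cv2
delta(0,.19,.075)
for n in ("scene","top"):
    f=eyes.grab_frame(n);cv2.imwrite(f"pics/{n}2.png",f["frame"])
a=cv2.imread("pics/top2.png");b=cv2.imread("pics/scene2.png")
cv2.imwrite("pics/m2.png",np.hstack([cv2.resize(a[150:300,220:420],(400,300)),cv2.resize(b[190:310,240:400],(400,300))]))
E
```

```text
time: 2.12
ee_pos: [0.5157, 0.2415, 0.2004]
tcp_rot: [0.811, 0.585, 0.001, 0.0]
wrist_force: [0.9, -0.8, -0.8]
finger_gap: 0.004
time: 2.75
ee_pos: [0.5152, 0.2384, 0.1411]
tcp_rot: [0.812, 0.584, 0.001, 0.0]
wrist_force: [0.5, 0.1, 0.9]
finger_gap: 0.003
t 2.75 box x,y,z mm [  3.2 180.5 141.1] toolx deg 71.45 F [0.49 0.11 0.94] gap 0.0
tool delta [ 0.0094 -0.0034  0.0661]
```

View pics/m2.png

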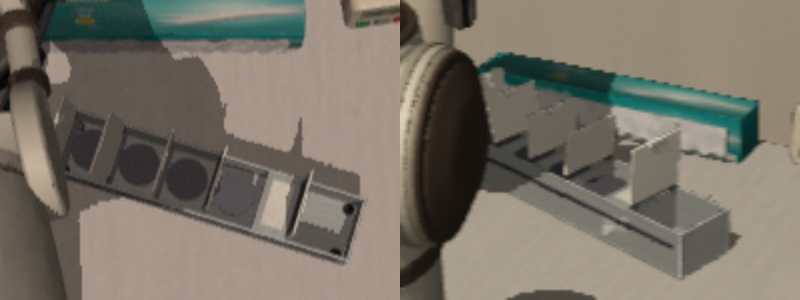

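```bash
python3 -m crank '[[[0.009,-0.003,0.02,0],[0.009,-0.003,0.045,0],[0.009,-0.003,0.066,0],[0.009,-0.003,0.066,0],[0.009,-0.003,0.066,0]]]'
python3 -c "
from h import *
delta(0,.154,.072)"
```

```text
time: 3.48
ee_pos: [0.5148, 0.2487, 0.074]
tcp_rot: [0.812, 0.584, 0.0, 0.0]
wrist_force: [-0.6, 0.3, 0.6]
finger_gap: 0.005
t 3.48 box x,y,z mm [ -0.4 190.2  74. ] toolx deg 71.51 F [-0.57  0.26  0.58] gap 0.0
tool delta [-0.0362  0.0006  0.002 ]
```

```bash
python3 -m crank '[[[-0.012,0,0,0],[-0.024,0,0,0],[-0.036,0,0,0],[-0.046,0,0.004,0],[-0.054,0,0.01,0]]]'
python3 -m crank '[[[-0.006,0,0.005,0],[-0.012,0,0.01,0],[-0.016,0,0.013,0],[-0.016,0,0.013,0],[-0.016,0,0.013,0]]]'
python3 -c "
from h import *
delta(0,.106,.0495)"
```

```text
time: 4.1
ee_pos: [0.4973, 0.1964, 0.0635]
tcp_rot: [0.812, 0.584, 0.0, 0.0]
wrist_force: [0.1, 0.4, -0.7]
finger_gap: 0.003
time: 4.72
ee_pos: [0.4923, 0.1819, 0.0505]
tcp_rot: [0.812, 0.584, -0.0, 0.0]
wrist_force: [-0.3, -0.3, -0.0]
finger_gap: 0.002
t 4.72 box x,y,z mm [ -1.  119.7  50.5] toolx deg 71.51 F [-0.28 -0.33 -0.05] gap 0.0
tool delta [-0.0137  0.001   0.001 ]
```

```bash
python3 -m crank '[[[-0.005,0,0.0005,0],[-0.009,0,0.001,0],[-0.009,0,0.0015,0],[-0.009,0,0.002,0],[-0.009,0,0.002,0]]]'
python3 - <<'E'
from h import *
import cv2
where()
for n in ("scene","top","wrist"):
    f=eyes.grab_frame(n);cv2.imwrite(f"pics/{n}3.png",f["frame"])
a=cv2.imread("pics/top3.png");b=cv2.imread("pics/scene3.png");c=cv2.imread("pics/wrist3.png")
cv2.imwrite("pics/m3.png",np.vstack([np.hstack([cv2.resize(a[150:300,220:420],(400,300)),cv2.resize(b[190:310,240:400],(400,300))]),cv2.resize(c,(400,300)).repeat(1,0)[:, :].copy() if 0 else np.hstack([cv2.resize(c,(400,300)),np.zeros((300,400,3),np.uint8)])]))
E
```

```text
time: 5.35
ee_pos: [0.4901, 0.1734, 0.0501]
tcp_rot: [0.812, 0.584, 0.001, 0.0]
wrist_force: [-3.7, 1.4, 10.4]
finger_gap: 0.004
t 5.35 box x,y,z mm [ -0.3 111.   50.1] toolx deg 71.5 F [-3.72  1.39 10.37] gap 0.0
```

View pics/m3.png

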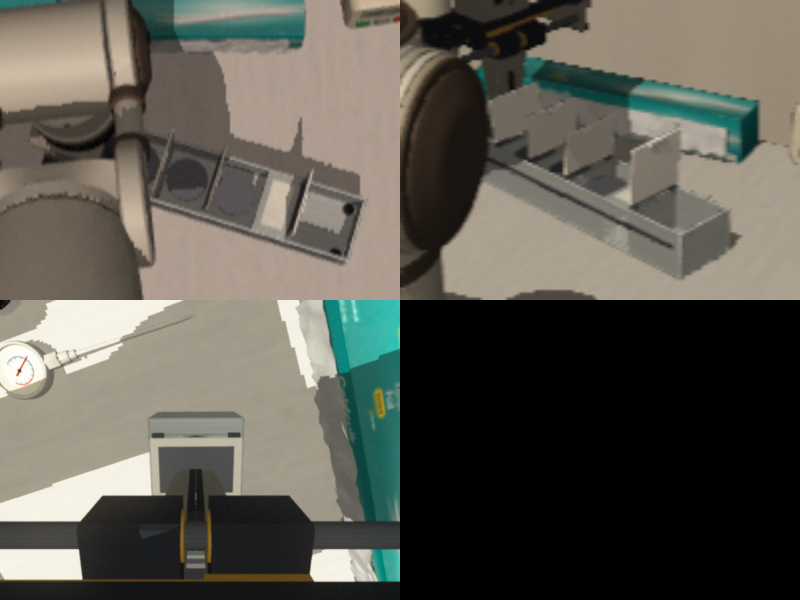

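Fingertips met the shut lid 1 at z = 50.1 mm. The wrist picture shows its plate flat, and the scene view shows lids 2–4 and the large lid standing. 10 N is more than needed, so I'll go 1 mm shallower for lid 2.

```bash
python3 -m crank '[[[0,0,-0.012,0],[0,0,-0.024,0],[-0.006,0,-0.025,0],[-0.014,0,-0.023,0],[-0.022,0,-0.018,0]]]'
python3 -m crank '[[[-0.008,0,0.006,0],[-0.015,0,0.011,0],[-0.021,0,0.0145,0],[-0.025,0,0.0165,0],[-0.028,0,0.0172,0]]]'
python3 -c "
from h import *
where()"
```

```text
time: 6.12
ee_pos: [0.4821, 0.1519, 0.0661]
tcp_rot: [0.812, 0.584, -0.0, -0.0]
wrist_force: [1.0, 0.8, 1.0]
finger_gap: 0.007
time: 6.75
ee_pos: [0.4745, 0.1265, 0.0502]
tcp_rot: [0.812, 0.584, 0.001, 0.0]
wrist_force: [-0.1, 4.5, 5.9]
finger_gap: 0.002
t 6.75 box x,y,z mm [-0.5 61.5 50.2] toolx deg 71.47 F [-0.11  4.46  5.87] gap 0.0
```

```bash
python3 -m crank '[[[0,0,-0.012,0],[0,0,-0.024,0],[-0.006,0,-0.025,0],[-0.014,0,-0.023,0],[-0.022,0,-0.018,0]]]'
python3 -m crank '[[[-0.008,0,0.007,0],[-0.015,0,0.012,0],[-0.021,0,0.0155,0],[-0.025,0,0.0175,0],[-0.028,0,0.018,0]]]'
python3 - <<'E'
from h import *
import cv2
where()
for n in ("scene","top","wrist"):
    f=eyes.grab_frame(n);cv2.imwrite(f"pics/{n}4.png",f["frame"])
a=cv2.imread("pics/top4.png");b=cv2.imread("pics/scene4.png");c=cv2.imread("pics/wrist4.png")
cv2.imwrite("pics/m4.png",np.vstack([np.hstack([cv2.resize(a[150:300,220:420],(400,300)),cv2.resize(b[190:310,240:400],(400,300))]),np.hstack([cv2.resize(c,(400,300)),np.zeros((300,400,3),np.uint8)])]))
E
```

```text
time: 7.38
ee_pos: [0.4662, 0.1045, 0.067]
tcp_rot: [0.812, 0.584, -0.0, 0.0]
wrist_force: [-0.5, 0.2, 0.4]
finger_gap: 0.008
time: 8.0
ee_pos: [0.4587, 0.079, 0.0502]
tcp_rot: [0.812, 0.584, 0.001, 0.0]
wrist_force: [0.5, 4.0, 5.4]
finger_gap: 0.006
t 8.00 box x,y,z mm [-0.8 11.4 50.2] toolx deg 71.46 F [0.55 3.97 5.37] gap 0.01
```

View pics/m4.png

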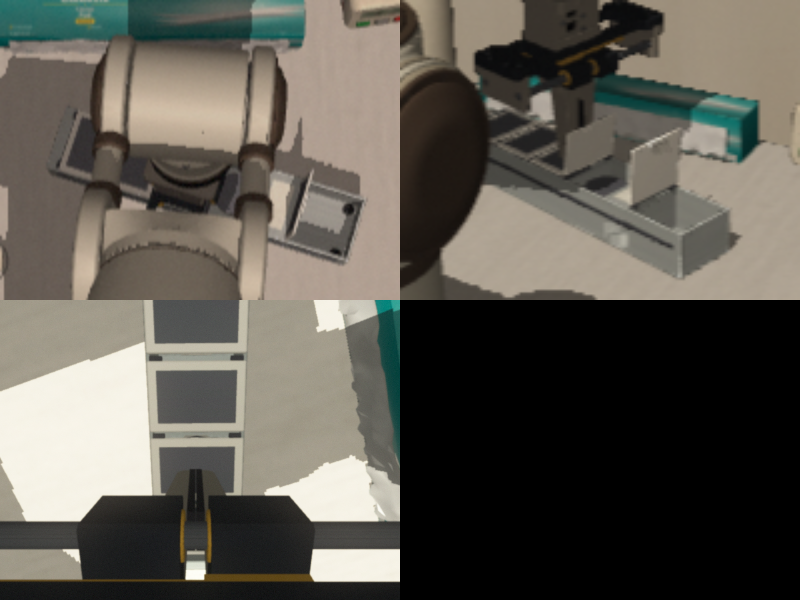

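Lids 1–3 lie flat and the box hasn't moved. The large lid still stands, and the last stroke will end about 43 mm short of it.

```bash
python3 -m crank '[[[0,0,-0.012,0],[0,0,-0.024,0],[-0.006,0,-0.025,0],[-0.014,0,-0.023,0],[-0.022,0,-0.018,0]]]'
python3 -m crank '[[[-0.008,0,0.007,0],[-0.015,0,0.012,0],[-0.021,0,0.0155,0],[-0.024,0,0.0175,0],[-0.026,0,0.018,0]]]'
python3 -m crank '[[[0,0,0,0],[0,0,-0.02,0],[0,0,-0.06,0],[0,0,-0.11,0],[0.03,0,-0.15,0]]]'
python3 -m crank '[[[0.05,0,0,0],[0.10,0,0,0],[0.15,0,0,0],[0.2,0,0,0],[0.2,0,0,0]]]'
python3 - <<'E'
from h import *
import cv2
where()
for n in ("scene","top","wrist"):
    f=eyes.grab_frame(n);cv2.imwrite(f"pics/{n}5.png",f["frame"])
a=cv2.imread("pics/top5.png");b=cv2.imread("pics/scene5.png");c=cv2.imread("pics/wrist5.png")
cv2.imwrite("pics/m5.png",np.vstack([np.hstack([cv2.resize(a[150:300,220:420],(400,300)),cv2.resize(b[190:310,240:400],(400,300))]),np.hstack([cv2.resize(c,(400,300)),np.zeros((300,400,3),np.uint8)])]))
E
```

```text
time: 8.78
ee_pos: [0.4504, 0.0571, 0.067]
tcp_rot: [0.812, 0.584, -0.0, 0.0]
wrist_force: [-0.6, -0.0, -0.7]
finger_gap: 0.002
time: 9.4
ee_pos: [0.4432, 0.0337, 0.0502]
tcp_rot: [0.812, 0.584, 0.001, -0.0]
wrist_force: [-0.4, 4.9, 6.1]
finger_gap: 0.007
time: 10.02
ee_pos: [0.4524, 0.0608, 0.2016]
tcp_rot: [0.812, 0.583, 0.001, 0.001]
wrist_force: [0.2, 0.2, -0.3]
finger_gap: 0.005
time: 10.65
ee_pos: [0.5156, 0.2537, 0.1988]
tcp_rot: [0.81, 0.586, -0.0, -0.0]
wrist_force: [-0.3, -0.3, -0.1]
finger_gap: 0.004
t 10.65 box x,y,z mm [ -1.3 195.1 198.8] toolx deg 71.71 F [-0.25 -0.28 -0.1 ] gap 0.0
```

View pics/m5.png

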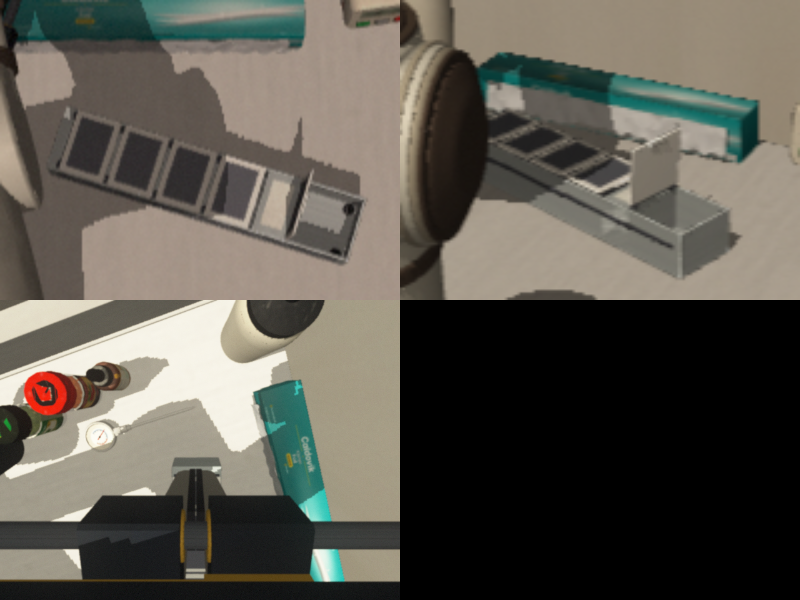

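```bash
python3 - <<'E'
import cv2,numpy as np
for n,(y0,y1,x0,x1) in {"top":(225,290,360,420),"scene":(275,305,335,380)}.items():
    for k in("2",): 
        A,B=[cv2.cvtColor(cv2.imread(f"pics/{n}{j}.png"),cv2.COLOR_BGR2GRAY) for j in(k,"5")]
        r=cv2.matchTemplate(cv2.resize(B[y0-4:y1+4,x0-4:x1+4],None,fx=4,fy=4),cv2.resize(A[y0:y1,x0:x1],None,fx=4,fy=4),cv2.TM_CCOEFF_NORMED)
        l=cv2.minMaxLoc(r);print(n,l[1],(np.array(l[3])-16)/4,"px shift")
b=cv2.imread("pics/scene5.png")[205:305,250:390];a=cv2.imread("pics/top5.png")[195:290,235:410]
cv2.imwrite("pics/z5.png",np.vstack([cv2.resize(b,(560,400),interpolation=cv2.INTER_CUBIC)[:300],cv2.resize(a,(560,300),interpolation=cv2.INTER_CUBIC)]))
E
```

```text
top 0.9990475177764893 [0. 0.] px shift
scene 0.998369574546814 [0. 0.] px shift
```

View pics/z5.png

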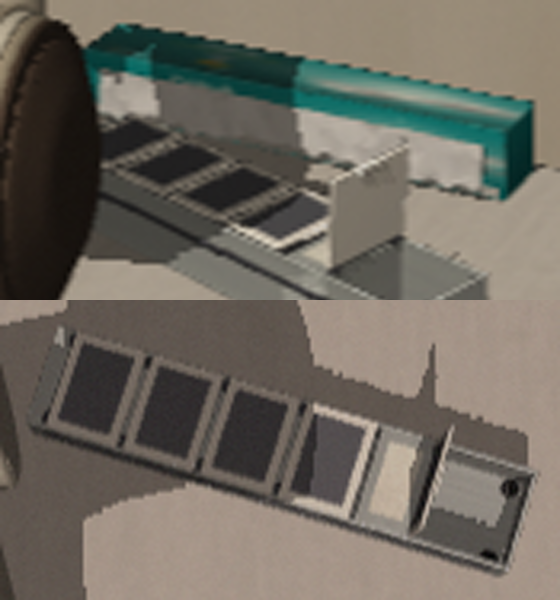

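All four small lids lie flat, the large one stands upright, and the box shows no shift in either view. Handing in.

```bash
python3 -c "
from rig import job_done,state
s=state();print(s['time'],s['wrist_force']);print(job_done())"
```

```text
10.8 [ 0.72514123  0.26094313 -0.43858754]
the job is handed in; nothing more can be done
None
```

All four small lids are shut and the job was handed in at 10.8 s. I stroked lids 1 to 4 shut in order with the closed fingertips, each one down to where the tips met the lid at about 50 mm. I then lifted clear and moved the gripper away from the box.

- **Lids:** the last top and scene pictures show all four small lids flat and the large lid still upright.
- **Box and bystanders:** the box's -y end had shifted 0 pixels in both views, comparing pictures from before and after the strokes. The other things look undisturbed, though I did not measure them.
- **Force:** vertical wrist force at the end of a stroke was about 10 N on lid 1, a little firmer than I wanted. I went about 1 mm shallower on lids 2–4 and it dropped to 5–6 N.
- **Disagreement:** my camera measurements of the box's position along the row differed by 3–4 mm. That was too small to affect the strokes.

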